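# Change over the laboratory gas supply valves

## Task

Change the instrument's nitrogen over from the blue valve to the yellow valve: first shut the blue-handled valve by turning its handle crosswise to its pipe, and then open the yellow-handled one by turning its handle in line with its pipe, each fully round to its stop. Never have both valves open at once, and leave the bottle, the tub and the tip box standing where they are.

Things in the scene. Friction and masses are not known exactly. Their poses are not given: they have to be found in the camera images.
- blue_handle (a joint): Angle of the blue handle between its two hard stops. 0 = shut: crosswise to the pipe, level, pointing to the panel's left (seen from the robot). 1.571 = open: in line with the pipe, pointing down the slope to the robot. Opens anticlockwise seen from above. Friction 0.4 N m (5 N at the grip), no spring; stays where left. Starts open or nearly so (1.3 to 1.571).
- blue_pivot (a point): Point on the blue valve's spindle axis at the handle's mid thickness, 52 mm out from the panel face, 131 mm above the table. Axes turn with the handle: y along it from spindle to free end, z along the spindle out of the panel (up and towards the robot, 35 degrees from vertical), x across its width.
- blue_grip (a point): Middle of the blue plastic sleeve on the same handle, 78 mm from the pivot along the handle; same axes as the pivot. The sleeve is 80 mm long (from 38 to 118 mm from the pivot), 22 mm wide (x), 14 mm thick (z).
- blue_station: Fixed white stand of the blue valve: a panel 225 mm (up the slope) by 215 mm, sloping 35 degrees, facing the robot; a steel pipe runs straight up the slope through a brass valve. Panel reaches 70 mm right to 145 mm left of the pipe. Origin on the table below the point where spindle axis meets the panel face (88 mm up); x level, away from the robot; y left; z up.
- blue_bar (a point): Middle of the blue stand's fixed steel guard bar, 16 mm thick, 206 mm long, level along the stand's y. Its axis is 70 mm upslope of the spindle, 92 mm out from the face (40 mm farther out than the handle). It blocks a gripper coming straight down on the crosswise handle; one square to the panel, opened little wider than the handle (about 40 mm), clears it. Axes as the stand.
- yellow_handle (a joint): Angle of the yellow handle between its two hard stops. 0 = shut: crosswise to the pipe, level, pointing to the panel's left (seen from the robot). 1.571 = open: in line with the pipe, pointing down the slope to the robot. Opens anticlockwise seen from above. Friction 0.4 N m (5 N at the grip), no spring; stays where left. Starts shut or nearly so (0 to 0.12).
- yellow_pivot (a point): Point on the yellow valve's spindle axis at the handle's mid thickness, 52 mm out from the panel face, 131 mm above the table. Axes turn with the handle: y along it from spindle to free end, z along the spindle out of the panel (up and towards the robot, 35 degrees from vertical), x across its width.
- yellow_grip (a point): Middle of the yellow plastic sleeve on the same handle, 78 mm from the pivot along the handle; same axes as the pivot. The sleeve is 80 mm long (from 38 to 118 mm from the pivot), 22 mm wide (x), 14 mm thick (z).
- yellow_station: Fixed white stand of the yellow valve: a panel 225 mm (up the slope) by 215 mm, sloping 35 degrees, facing the robot; a steel pipe runs straight up the slope through a brass valve. Panel reaches 70 mm right to 145 mm left of the pipe. Origin on the table below the point where spindle axis meets the panel face (88 mm up); x level, away from the robot; y left; z up.
- yellow_bar (a point): Middle of the yellow stand's fixed steel guard bar, 16 mm thick, 206 mm long, level along the stand's y. Its axis is 70 mm upslope of the spindle, 92 mm out from the face (40 mm farther out than the handle). It blocks a gripper coming straight down on the crosswise handle; one square to the panel, opened little wider than the handle (about 40 mm), clears it. Axes as the stand.
- white_bottle: Bystander: loose white plastic bottle, 72 mm across, 150 mm tall, beyond the stands; origin at the centre of its underside.
- waste_tub: Bystander: loose orange waste tub with lid, 130 mm across, 128 mm tall, at the left; origin at the centre of its underside.
- tip_box: Bystander: loose blue and white pipette-tip box, 85 x 125 mm, 55 mm tall, at the right; origin at the centre of its underside.

How it is judged:
By the outcome, as a careful person would: the job done as asked, in the order asked, and still so for the second after the job is handed in, with the robot touching nothing.
It also fails if it takes over 61 s, if anything falls off the work surface, if the arm or the gripper's body presses on something with over 40 N, if the wrist force passes 120 N, or if a joint passes its speed limit or range.

## Robot

A 6-joint arm with a two-finger parallel gripper is mounted at the origin on the work surface. World frame = base frame: x ahead of the robot, y to its left, z up, the work surface at z = 0. Lengths are in m, angles in rad, forces in N, time in s.
With the tool pointing down it reaches from about 0.35 to 0.975 m from the base axis. Payload 4.9 kg.
Tool frame: the origin (TCP) lies midway between the tips of the shut fingers; the grasp point (between the pads) lies manip.grip_depth behind it (manip.grip_depth is the distance from the TCP to the grasp point, in m); z points along the fingers, x is the direction in which the jaws open and shut, and the axes are right-handed (so a half turn about z gives the same grasp; the last joint's range is limited). The gripper opens to 85 mm and grips with 20 to 120 N. Pads are 22 mm wide; open, the fingers measure 114 mm over their backs; the gripper's body (76 mm by 85 mm) begins 54 mm behind the grasp point. The pads swing forward as they close: fully open they stand 13 mm farther back than shut.
Start: joints at [1.218, 0.053, 1.613, -0, 1.476, -0.119], TCP at [0.145, 0.608, 0.231] pointing down, gripper open.
Joint ranges: [-3.01, 3.01], [-1.01, 2.22], [0.06, 2.58], [-1.02, 4.17], [0.09, 2.62], [-3.14, 3.14]. Speed limits (rad/s): [2.57, 2.57, 3.14, 3.14, 3.14, 3.14].

## Interface

Orientations are given as a unit quaternion [w, x, y, z].
In Python, from plant import state, grab_frame, ticket, manip gives the robot as it stands.
- The arm moves only by the tool carry_out, never from a script. Its argument "moves" is a list that holds one entry, the list of rows, each a list of 7 numbers: the turn, a rotation vector about the tool's x, y, z each as a share of 5 degrees, from -1 to 1, then the shift along the tool's x, y, z each as a share of 0.04 m, from -1 to 1, then the gripper command: -1 is shut, 1 is fully open, values between are in proportion. A call has 1 to 8 rows; each row shifts and turns the commanded pose from where the row before left it, along the tool's axes as they then stand; what a row does not reach is not made up. A row lasts 1/12 s, in which the tool goes at most 41.7 mm and 7.16 degrees, less where a joint would pass 70% of its speed; a pose out of reach is approached as far as the arm can. A call with a number of a shift or a turn outside -1 to 1 is refused whole. A call with a gripper value outside its range is refused whole. The fingers move at their own pace and stop on an object; the grip force is fixed at half the most. Time passes only in rows, so rows that do not move let the fingers close. It gives the time, the measured TCP pose, the force and the opening at its end, in the units of the state.
- state(): the state, without advancing time (a new reading comes with each control period).
- grab_frame(name): name is "scene" or "top" or "wrist"; returns a dict with "frame" (420x560x3 uint8, red, green, blue), "z_map" (420x560 float32, m along the optical axis (not along the pixel's ray), 0 where there is no reading), "K" (3x3 intrinsics, pixels), "k1" (the pictures are not rectified: a ray, as slopes to the right and down, at radius r is drawn at 1 + k1 r^2 times it, then the intrinsics apply), "world_from_camera" (4x4, takes a point from camera to world coordinates); the wrist camera has in their place "hand_eye" (4x4, takes a point from camera to tool coordinates, whose origin is the TCP and whose axes are the tool frame's). Camera axes: x right, y down, z forward; pixel columns grow to the right and rows downward; lengths in m; the calibration is good to about 2 mm. A picture is of the moment at which its call begins: read the wrist's pose just before it.
- ticket.job_done(): hands the job in, once; it reports no verdict.
The state is a dict: "time": time; "joint_pos": joint angles; "joint_vel": joint speeds; "joint_efforts": joint torques, N m; "tool_pos": TCP position; "tool_rot": TCP orientation; "contact_force": force on the tool from outside, world axes, zero at the start; "ft_torque": the same for the moment, N m; "gripper_width": opening from 0.0 (shut) to 1.0 (fully open).
Only numpy, scipy, OpenCV 4.12 (cv2) and the standard library are available. Lean on these libraries where they do the work, as an engineer would, in place of code of your own. Each camera call takes 0.05 s, during which the arm holds its last target.

## Working session

There is one attempt and no reset: what is moved stays moved. The work goes in short steps, Python scripts to look and compute and a tool call to move; the robot and the scene stay as the last step left them, time stands still between calls to the robot, and variables do not carry over. Pictures are saved under pics/ and viewed, and the job is handed in when it is done.

Besides the shell and the picture viewer there is one more tool, called after ">>>" as name(argument=value, ...) on one line, values as JSON. carry_out: Moves the arm, as the interface text tells. Shift numbers are shares of 0.04 m and turn numbers shares of 5 degrees, none past 1 either way. Its arguments: {"type":"object","properties":{"moves":{"type":"array"}},"required":["moves"]}

```bash
ls; mkdir -p pics; python3 - <<'E'
from plant import state, grab_frame, ticket, manip
import cv2
s=state();print(s); print(vars(manip) if hasattr(manip,'__dict__') else manip)
for n in ["scene","top"]:
    f=grab_frame(n); cv2.imwrite(f"pics/{n}0.png",f["frame"][:,:,::-1]); print(n,f["K"],f["k1"],f["world_from_camera"])
E
```

```text
pics
{'time': 0.0, 'joint_pos': array([ 1.21802359e+00,  5.33587636e-02,  1.61429389e+00,  8.15502833e-06,
        1.47594523e+00, -1.19008629e-01]), 'joint_vel': array([-2.02820770e-04,  4.68012400e-04,  1.48460960e-04, -6.61917586e-04,
        3.98921311e-04, -9.56468333e-05]), 'joint_efforts': array([ 2.24992524e-03, -3.93689382e+01, -3.70176494e+01, -1.85762019e-05,
        7.17053306e-03,  8.78802780e-06]), 'tool_pos': array([0.14456677, 0.60742604, 0.23006188]), 'tool_rot': array([ 5.20169696e-04,  7.84742126e-01,  6.19821579e-01, -8.57128316e-04]), 'contact_force': array([-0.48759843,  0.62104794,  0.0602485 ]), 'ft_torque': array([-0.00887865,  0.02598048,  0.03100273]), 'gripper_width': 1.003411742047965}
{}
scene [[380.40324843   0.         280.792461  ]
 [  0.         380.40324843 206.80601478]
 [  0.           0.           1.        ]] 0.011920384018406071 [[ 0.75142321  0.53463893 -0.38668381  1.06521332]
 [ 0.65968447 -0.62063851  0.423821   -0.4007368 ]
 [-0.01339966 -0.57355825 -0.81905518  1.01456065]
 [ 0.          0.          0.          1.        ]]
top [[525.47604191   0.         288.61695967]
 [  0.         525.47604191 212.08450428]
 [  0.           0.           1.        ]] -0.07783263038520376 [[-3.01090885e-02 -9.98107930e-01  5.36097354e-02  5.61047557e-01]
 [-9.99542980e-01  3.02103605e-02  1.07951087e-03  6.09446341e-02]
 [-2.69703779e-03 -5.35527316e-02 -9.98561381e-01  1.52269209e+00]
 [ 0.00000000e+00  0.00000000e+00  0.00000000e+00  1.00000000e+00]]
```

View pics/scene0.png

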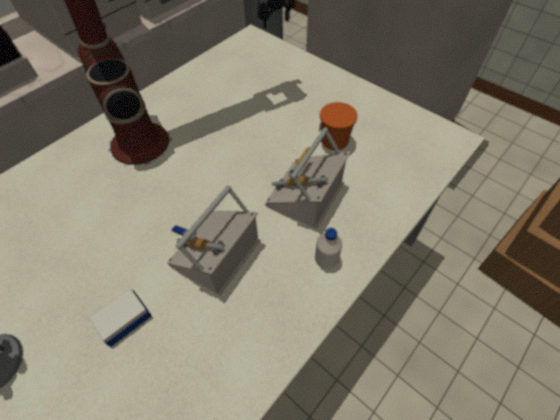

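View pics/top0.png

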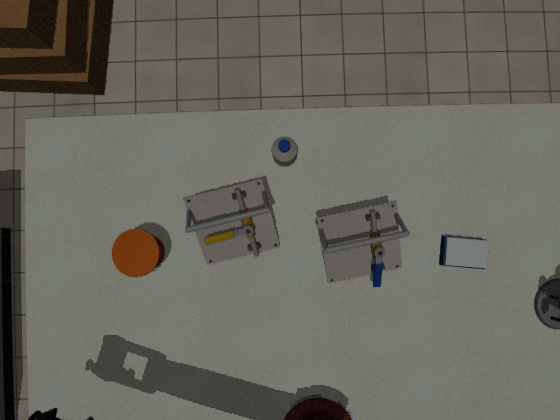

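```bash
python3 - <<'E'
from plant import manip
print(dir(manip)); print(manip.grip_depth)
E
```

```text
['IKError', '__class__', '__delattr__', '__dict__', '__dir__', '__doc__', '__eq__', '__format__', '__ge__', '__getattribute__', '__getstate__', '__gt__', '__hash__', '__init__', '__init_subclass__', '__le__', '__lt__', '__module__', '__ne__', '__new__', '__reduce__', '__reduce_ex__', '__repr__', '__setattr__', '__sizeof__', '__str__', '__subclasshook__', '__weakref__', 'grip_depth']
0.0187
```

The scene view has the blue stand near (215,240) and the yellow stand near (310,180). In the top view the blue sleeve is at (377,275), pointing towards the robot, and the yellow sleeve is at (220,238), crosswise. The tub (138,252), bottle (285,150) and tip box (464,252) are clear of both. Next I'll measure the handles and stands.

```bash
cat > h.py <<'E'
import numpy as np, cv2
from plant import state, grab_frame, manip
from scipy.spatial.transform import Rotation as R
def quat(q): return R.from_quat([q[1],q[2],q[3],q[0]])
def ray(f,uv):
    uv=np.asarray(uv,float).reshape(-1,2); K=f["K"]
    d=np.c_[(uv[:,0]-K[0,2])/K[0,0],(uv[:,1]-K[1,2])/K[1,1]]
    s=d.copy()
    for _ in range(20): s=d/(1+f["k1"]*(s**2).sum(1,keepdims=True))
    return np.c_[s,np.ones(len(s))]
def T(f,st=None):
    if "world_from_camera" in f: return f["world_from_camera"]
    M=np.eye(4);M[:3,:3]=quat(st["tool_rot"]).as_matrix();M[:3,3]=st["tool_pos"];return M@f["hand_eye"]
def cloud(f,st=None):
    h,w=f["z_map"].shape; v,u=np.mgrid[:h,:w]
    P=ray(f,np.c_[u.ravel(),v.ravel()])*f["z_map"].reshape(-1,1)
    M=T(f,st); P=P@M[:3,:3].T+M[:3,3]
    P[f["z_map"].ravel()<=0]=np.nan
    return P.reshape(h,w,3)
def masks(f):
    hsv=cv2.cvtColor(f["frame"],cv2.COLOR_RGB2HSV)
    return {"blue":cv2.inRange(hsv,(105,150,50),(125,255,255)),"yellow":cv2.inRange(hsv,(20,150,90),(35,255,255))}
def comp(m,near=None):
    n,l,s,c=cv2.connectedComponentsWithStats(m)
    return [(c[i],s[i,4],l==i) for i in np.argsort(-s[1:,4])+1 if s[i,4]>20]
E
python3 - <<'E'
from h import *
f=grab_frame("top"); P=cloud(f)
cv2.imwrite("pics/topz.png",cv2.resize(f["frame"][150:310,160:440,::-1],None,fx=2.8,fy=2.8,interpolation=cv2.INTER_CUBIC))
for k,m in masks(f).items():
    for c,a,l in comp(m):
        p=P[l]; p=p[np.isfinite(p[:,0])]
        print(k,c.round(1),a,np.median(p,0).round(4))
        q=p[:,:2]-p[:,:2].mean(0); w,V=np.linalg.eigh(q.T@q); t=q@V[:,1]; print("  dir",V[:,1].round(3),"extent",np.ptp(t).round(3), "mean",p.mean(0).round(4))
# panel planes: ransac on local regions
for k,(u,v) in {"blue":(365,240),"yellow":(235,220)}.items():
    p=P[v-50:v+50,u-58:u+58].reshape(-1,3); p=p[np.isfinite(p[:,0])&(p[:,2]>0.025)]
    rng=np.random.default_rng(0);best=None
    for _ in range(800):
        a=p[rng.choice(len(p),3,False)];n=np.cross(a[1]-a[0],a[2]-a[0]);L=np.linalg.norm(n)
        if L<1e-9: continue
        n/=L*np.sign(n[2]); i=abs((p-a[0])@n)<.003
        if best is None or i.sum()>best.sum(): best=i
    q=p[best];c=q.mean(0);n=np.linalg.svd(q-c)[2][2];n*=np.sign(n[2])
    print(k,len(p),best.sum(),"n",n.round(4),"tilt",np.degrees(np.arccos(n[2])).round(2),"yaw",np.degrees(np.arctan2(-n[1],-n[0])).round(2),"z at mean",c.round(4))
E
```

```text
blue [377.4 274.6] 156 [ 0.4598 -0.1734  0.0934]
  dir [-1.     0.022] extent 0.063 mean [ 0.4605 -0.1731  0.0935]
blue [284.  145.3] 111 [0.8117 0.0693 0.1498]
  dir [-0.994  0.11 ] extent 0.032 mean [0.8117 0.0693 0.1491]
yellow [219.  237.6] 187 [0.5735 0.2485 0.1365]
  dir [-0.224  0.975] extent 0.075 mean [0.5738 0.248  0.1363]
blue 5379 3030 n [-0.5667 -0.1081  0.8168] tilt 35.23 yaw 10.8 z at mean [ 0.5534 -0.1257  0.0923]
yellow 5555 2899 n [-0.5632 -0.1194  0.8177] tilt 35.15 yaw 11.97 z at mean [0.6196 0.2207 0.0925]
```

View pics/topz.png

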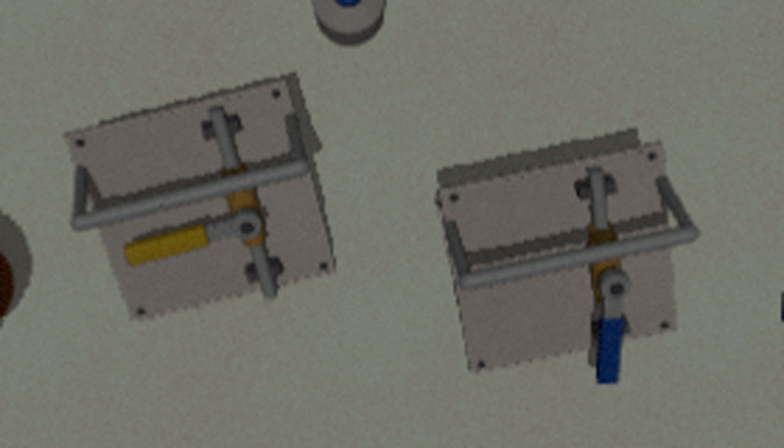

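```bash
cat >> h.py <<'E'
ST={"blue":(np.array([.529,-.174,.131]),10.9),"yellow":(np.array([.595,.173,.131]),12.2)}
def frame(k):
    p,y=ST[k]; y=np.radians(y);a=np.radians(35)
    x=np.array([np.cos(y),np.sin(y),0]);ys=np.array([-np.sin(y),np.cos(y),0]);z=np.array([0,0,1])
    return p,ys,np.cos(a)*x+np.sin(a)*z,-np.sin(a)*x+np.cos(a)*z   # pivot, left, upslope, normal
def push(k,th,sgn,off,r=.088,depth=.008):
    """TCP pose; th deg; sgn -1 = closing push, +1 opening; off = centre offset from handle axis; tool x along -handle"""
    p,ys,u,n=frame(k); t=np.radians(th)
    h=np.cos(t)*ys-np.sin(t)*u; tg=sgn*(-np.sin(t)*ys-np.cos(t)*u)
    X=-h;Z=-n;Y=np.cross(Z,X)
    return p+r*h-off*tg-depth*n, np.c_[X,Y,Z]
def rows(pos,Rm,N=8,st=None):
    """constant row repeated N times from measured pose to target"""
    st=st or state(); R0=quat(st["tool_rot"]).as_matrix();p0=st["tool_pos"]
    rv=R.from_matrix(R0.T@Rm).as_rotvec(); 
    d=R0.T@(np.asarray(pos)-p0); r=R.from_rotvec(rv/N)
    A=sum((r**i).as_matrix() if i else np.eye(3) for i in range(N))  # shift before turn
    s=np.linalg.solve(A,d)
    print("N",N,"row",np.r_[rv/N/np.radians(5),s/.04].round(3),"tot mm",(d*1000).round(1),"deg",np.degrees(rv).round(1))
def show():
    s=state();print("t",s["time"].__round__(2) if not hasattr(s["time"],'round') else s["time"].round(2),"p",s["tool_pos"].round(4),"F",s["contact_force"].round(1),"q",s["joint_pos"].round(2),"w",round(float(s["gripper_width"]),2)); return s
E
python3 - <<'E'
from h import *
f=grab_frame("top");P=cloud(f)
for k in ST:
    p,ys,u,n=frame(k); D=P-(p-.052*n); a=D@ys;b=D@u;c=D@n
    for lo in range(-110,110,20):
        m=(abs(a)<.02)&(b*1000>lo)&(b*1000<lo+20)&(c>-.02); m2=(a<-.03)&(a>-.06)&(b*1000>lo)&(b*1000<lo+20)
        if m.any(): print(k,lo,"max out mm",(1000*np.nanpercentile(c[m],[50,98])).round(0),(1000*np.nanmedian(c[m2])).round(0) if m2.any() else None)
    m=(c>.08)&(c<.12)&(abs(a)<.2)&(abs(b)<.12); print(k,"bar",(1000*np.nanmedian(b[m])).round(1),(1000*np.nanmedian(c[m])).round(1),(1000*np.nanpercentile(a[m],[1,99])).round(0))
    q=np.c_[a[m],b[m]];print("bar yaw err deg",np.degrees(np.polyfit(q[:,0],q[:,1],1)[0]).round(2))
s=show()
pos,Rm=push("blue",80,-1,.03); print(pos.round(3))
p,ys,u,n=frame("blue")
rows(pos+.12*n,Rm,24)
rows([.42,.30,.40],quat(s["tool_rot"]).as_matrix()@R.from_euler('z',40,degrees=True).as_matrix(),12)
E
```

```text
blue -110 max out mm [58. 63.] 2.0
blue -90 max out mm [19. 63.] 2.0
blue -70 max out mm [57. 65.] 2.0
blue -50 max out mm [54. 63.] 1.0
blue -30 max out mm [54. 60.] 2.0
blue -10 max out mm [56. 65.] -1024.0
blue 10 max out mm [ 7. 61.] -2.0
blue 30 max out mm [16. 34.] -133.0
blue 50 max out mm [ 24. 104.] -144.0
blue 70 max out mm [ 23. 102.] -156.0
blue 90 max out mm [ 3. 27.] -176.0
blue bar 70.3 99.1 [-68. 146.]
bar yaw err deg 0.36
yellow -110 max out mm [19. 26.] 1.0
yellow -90 max out mm [17. 26.] 1.0
yellow -70 max out mm [ 4. 26.] 0.0
yellow -50 max out mm [24. 33.] -2.0
yellow -30 max out mm [ 4. 62.] -1.0
yellow -10 max out mm [55. 65.] -4.0
yellow 10 max out mm [30. 60.] -1027.0
yellow 30 max out mm [ 4. 30.] -137.0
yellow 50 max out mm [ 21. 103.] -145.0
yellow 70 max out mm [ 23. 102.] -4.0
yellow 90 max out mm [ 2. 26.] -174.0
yellow bar 70.4 98.2 [-197.  145.]
bar yaw err deg 15.6
t 0.2 p [0.1447 0.6076 0.2305] F [-0.1  0.4  0.3] q [ 1.22  0.05  1.61  0.    1.48 -0.12] w 1.0
[ 0.462 -0.201  0.072]
N 24 row [-0.146  0.278  0.61  -0.404  0.873 -0.04 ] tot mm [-741.6  433.7   61.4] deg [-17.5  33.3  73.2]
N 12 row [ 0.    -0.     0.667 -0.249  0.842 -0.353] tot mm [-235.7  339.1 -169.3] deg [ 0. -0. 40.]
```

The measurements agree with the sizes given: the bar sits 70 mm upslope, the panel tilts 35.2 degrees, the pivots are about 51 mm off the face, and the pipe top is at most 33 mm out. I'll push each handle with the fingers shut. First I go up and over towards blue.

>>> carry_out(moves=[[[0,0,0.67,-0.25,0.84,-0.6,-1],[0,0,0.67,-0.25,0.84,-0.6,-1],[0,0,0.67,-0.25,0.84,-0.6,-1],[0,0,0.67,-0.25,0.84,-0.35,-1],[0,0,0.67,-0.25,0.84,-0.35,-1],[0,0,0.67,-0.25,0.84,-0.35,-1],[0,0,0.67,-0.25,0.84,-0.3,-1],[0,0,0.67,-0.25,0.84,-0.2,-1]]])

```text
time: 0.87
tool_pos: [0.3518, 0.423, 0.3653]
tool_rot: [-0.0, 0.908, 0.42, 0.001]
contact_force: [-0.1, 0.8, -0.1]
gripper_width: -0.001
```

```bash
python3 - <<'E'
from h import *
s=show()
pos,Rm=push("blue",80,-1,.032); p,ys,u,n=frame("blue")
for N in (16,20): rows(pos+.13*n,Rm,N)
E
```

```text
t 0.87 p [0.3518 0.423  0.3653] F [-0.1  0.8 -0.1] q [ 0.74 -0.17  1.61 -0.    1.7  -0.12] w -0.0
N 16 row [-0.112  0.435  0.59  -0.494  0.933  0.158] tot mm [-464.2  443.2  186.6] deg [-9.  34.8 47.2]
N 20 row [-0.09   0.348  0.472 -0.392  0.749  0.125] tot mm [-464.2  443.2  186.6] deg [-9.  34.8 47.2]
```

>>> carry_out(moves=[[[-0.1,0.4,0.6,-0.5,0.9,0,-1],[-0.1,0.4,0.6,-0.5,0.9,0,-1],[-0.1,0.4,0.6,-0.5,0.9,0,-1],[-0.1,0.4,0.6,-0.5,0.9,0,-1],[-0.1,0.4,0.6,-0.5,0.9,0,-1],[-0.1,0.4,0.6,-0.5,0.9,0,-1],[-0.1,0.4,0.6,-0.5,0.9,0,-1],[-0.1,0.4,0.6,-0.5,0.9,0,-1]]])

```text
time: 1.53
tool_pos: [0.4097, 0.1015, 0.3482]
tool_rot: [-0.027, 0.965, 0.219, 0.141]
contact_force: [1.0, -0.5, 0.0]
gripper_width: -0.001
```

```bash
python3 - <<'E'
from h import *
s=show()
pos,Rm=push("blue",80,-1,.032); p,ys,u,n=frame("blue")
for N in (8,10): rows(pos+.13*n,Rm,N)
E
```

```text
t 1.53 p [0.4097 0.1015 0.3482] F [ 1.  -0.5  0. ] q [-0.01 -0.71  2.04  0.12  1.55 -0.45] w -0.0
N 8 row [-0.106  0.471  0.583 -0.512  0.961  0.324] tot mm [-198.4  277.3  121.6] deg [-4.2 18.8 23.3]
N 10 row [-0.085  0.377  0.467 -0.407  0.77   0.258] tot mm [-198.4  277.3  121.6] deg [-4.2 18.8 23.3]
```

```bash
python3 - <<'E'
from h import *
pos,Rm=push("blue",80,-1,.032); p,ys,u,n=frame("blue")
print((pos+.07*n).round(3))
rows(pos+.07*n,Rm,8)
rows(pos+.07*n,Rm,10)
E
```

```text
[ 0.423 -0.211  0.129]
N 8 row [-0.106  0.471  0.583 -0.478  0.971  0.509] tot mm [-180.4  285.5  178.3] deg [-4.2 18.8 23.3]
N 10 row [-0.085  0.377  0.467 -0.381  0.779  0.406] tot mm [-180.4  285.5  178.3] deg [-4.2 18.8 23.3]
```

>>> carry_out(moves=[[[-0.1,0.4,0.5,-0.4,0.8,0.3,-1],[-0.1,0.4,0.5,-0.4,0.8,0.3,-1],[-0.1,0.4,0.5,-0.4,0.8,0.3,-1],[-0.1,0.4,0.5,-0.4,0.8,0.3,-1]]])

```text
time: 1.87
tool_pos: [0.416, -0.034, 0.2815]
tool_rot: [-0.037, 0.969, 0.129, 0.209]
contact_force: [1.2, -0.6, -0.5]
gripper_width: 0.0
```

```bash
python3 - <<'E'
from h import *
s=show()
pos,Rm=push("blue",80,-1,.032); p,ys,u,n=frame("blue")
rows(pos+.07*n,Rm,6)
E
```

```text
t 1.87 p [ 0.416  -0.034   0.2815] F [ 1.2 -0.6 -0.5] q [-0.46 -0.82  2.23  0.3   1.43 -0.72] w 0.0
N 6 row [-0.072  0.359  0.445 -0.378  0.761  0.478] tot mm [-98.6 175.1 119.5] deg [-2.2 10.8 13.4]
```

>>> carry_out(moves=[[[-0.1,0.35,0.45,-0.4,0.75,0.5,-1],[-0.1,0.35,0.45,-0.4,0.75,0.5,-1],[-0.1,0.35,0.45,-0.4,0.75,0.5,-1],[0,0,0,0,0,0,-1]]])

```text
time: 2.2
tool_pos: [0.4166, -0.1244, 0.1967]
tool_rot: [-0.045, 0.966, 0.063, 0.247]
contact_force: [-0.8, 1.7, -1.2]
gripper_width: 0.002
```

```bash
python3 - <<'E'
from h import *
s=show()
pos,Rm=push("blue",80,-1,.032); p,ys,u,n=frame("blue")
rows(pos+.07*n,Rm,4)
f=grab_frame("top"); cv2.imwrite("pics/t1.png",f["frame"][:,:,::-1])
E
```

```text
t 2.2 p [ 0.4166 -0.1244  0.1967] F [-0.8  1.7 -1.2] q [-0.73 -0.75  2.34  0.43  1.28 -0.93] w 0.0
N 4 row [-0.037  0.305  0.304 -0.214  0.571  0.32 ] tot mm [-35.8  90.1  52.2] deg [-0.7  6.1  6.1]
```

>>> carry_out(moves=[[[0,0.3,0.3,-0.2,0.6,0.3,-1],[0,0.3,0.3,-0.2,0.6,0.3,-1],[0,0.3,0.3,-0.2,0.6,0.3,-1],[0,0.3,0.3,-0.2,0.5,0.3,-1],[0,0,0,0,0,0,-1]]])

```text
time: 2.67
tool_pos: [0.4278, -0.2096, 0.1381]
tool_rot: [-0.061, 0.953, 0.014, 0.297]
contact_force: [-1.3, 0.5, -1.6]
gripper_width: 0.004
```

```bash
python3 - <<'E'
from h import *
s=show()
pos,Rm=push("blue",80,-1,.032); p,ys,u,n=frame("blue")
rows(pos+.07*n,Rm,2)
rows(pos,Rm,4)
f=grab_frame("wrist"); cv2.imwrite("pics/w1.png",f["frame"][:,:,::-1])
P=cloud(f,s); 
for c,a,l in comp(masks(f)["blue"]):
    q=P[l];q=q[np.isfinite(q[:,0])]; D=np.median(q,0)-p;print(c.round(),a,"ys,u,n",(D@np.c_[ys,u,n]).round(4))
f=grab_frame("top"); cv2.imwrite("pics/t2.png",f["frame"][:,:,::-1])
E
```

```text
t 2.67 p [ 0.4278 -0.2096  0.1381] F [-1.3  0.5 -1.6] q [-0.94 -0.52  2.34  0.62  1.13 -1.19] w 0.0
N 2 row [-0.09  -0.014  0.047 -0.115  0.025  0.058] tot mm [-9.2  2.   4.6] deg [-0.9 -0.1  0.5]
N 4 row [-0.045 -0.007  0.023 -0.058  0.017  0.467] tot mm [-9.4  3.1 74.6] deg [-0.9 -0.1  0.5]
[274. 359.] 43 ys,u,n [-0.1917 -0.1111 -0.0719]
```

View pics/w1.png

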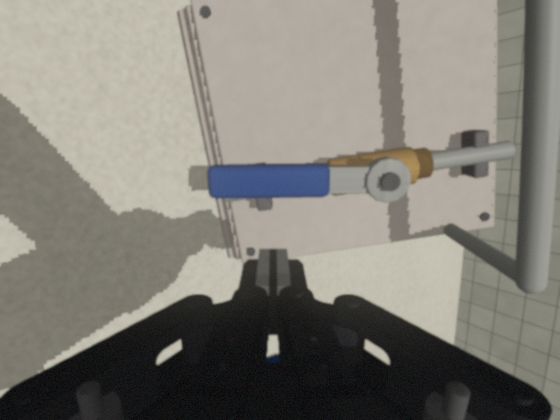

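The wrist view shows the blue sleeve lying level from (210,181) to (330,181), with the shut fingertips at (272,262) beside its middle, parallel to it. I'll descend next to it.

>>> carry_out(moves=[[[0,0,0,-0.06,0,0.45,-1],[0,0,0,-0.06,0,0.45,-1],[0,0,0,-0.06,0,0.45,-1],[0,0,0,-0.06,0,0.45,-1],[0,0,0,0,0,0,-1]]])

```text
time: 3.18
tool_pos: [0.4621, -0.1976, 0.0757]
tool_rot: [-0.061, 0.953, 0.017, 0.298]
contact_force: [-0.5, -0.2, -1.1]
gripper_width: -0.0
```

```bash
python3 - <<'E'
from h import *
s=show()
pos,Rm=push("blue",80,-1,.032); p,ys,u,n=frame("blue")
print(((s["tool_pos"]-p)@np.c_[ys,u,n]).round(4))
for th in (80,70,60,50,40,30,20,10,0): rows(*push("blue",th,-1,.022),2)
f=grab_frame("wrist"); cv2.imwrite("pics/w2.png",f["frame"][:,:,::-1])
E
```

```text
t 3.18 p [ 0.4621 -0.1976  0.0757] F [-0.5 -0.2 -1.1] q [-0.85 -0.34  2.33  0.68  0.94 -1.24] w -0.0
[-0.0105 -0.0892 -0.0051]
N 2 row [-0.103 -0.018  0.085 -0.024 -0.048  0.037] tot mm [-1.9 -3.8  3. ] deg [-1.  -0.2  0.8]
N 2 row [-0.104 -0.009  1.085 -0.064 -0.241  0.04 ] tot mm [ -4.2 -19.4   3.3] deg [-1.  -0.1 10.8]
N 2 row [-0.105 -0.     2.085 -0.086 -0.437  0.043] tot mm [ -3.7 -35.3   3.6] deg [-1.1 -0.  20.8]
N 2 row [-0.105  0.009  3.085 -0.092 -0.634  0.045] tot mm [ -0.5 -50.7   3.9] deg [-1.1  0.1 30.8]
N 2 row [-0.105  0.018  4.085 -0.08  -0.83   0.048] tot mm [  5.4 -65.4   4.1] deg [-1.1  0.2 40.8]
N 2 row [-0.104  0.028  5.085 -0.05  -1.024  0.051] tot mm [ 13.7 -78.8   4.4] deg [-1.   0.3 50.8]
N 2 row [-1.030e-01  3.700e-02  6.085e+00 -4.000e-03 -1.216e+00  5.300e-02] tot mm [ 24.3 -90.6   4.7] deg [-1.   0.4 60.8]
N 2 row [-0.101  0.047  7.085  0.058 -1.402  0.056] tot mm [  36.7 -100.4    4.9] deg [-1.   0.5 70.8]
N 2 row [-0.099  0.057  8.085  0.137 -1.582  0.059] tot mm [  50.7 -107.9    5.1] deg [-1.   0.6 80.8]
```

View pics/w2.png

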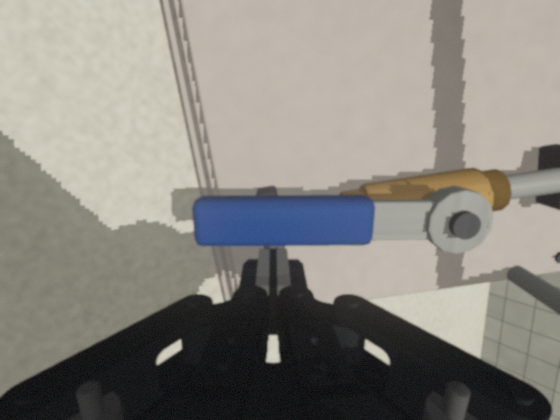

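>>> carry_out(moves=[[[-0.1,0,0.1,-0.02,-0.05,0.04,-1],[-0.1,0,0,-0.02,-0.05,0.04,-1],[0,0,1,-0.05,-0.19,0,-1],[0,0,1,-0.05,-0.19,0,-1],[0,0,1,-0.05,-0.19,0,-1],[0,0,1,-0.05,-0.19,0,-1],[0,0,0,0,0,0,-1]]])

```text
time: 3.82
tool_pos: [0.4578, -0.1656, 0.0763]
tool_rot: [-0.102, 0.94, -0.157, 0.287]
contact_force: [0.1, -1.6, -0.0]
gripper_width: -0.004
```

```bash
cat >> h.py <<'E'
def rel(k,s):
    p,ys,u,n=frame(k);B=np.c_[ys,u,n]; d=(s["tool_pos"]-p)@B*1000; M=quat(s["tool_rot"]).as_matrix(); h=(-M[:,0])@B
    print("TCP ys,u,n mm",d.round(1),"tool th",np.degrees(np.arctan2(-h[1],h[0])).round(1),"F ys,u,n",(s["contact_force"]@B).round(1),"F tool",(s["contact_force"]@M).round(1))
E
python3 - <<'E'
from h import *
s=show(); rel("blue",s)
for th in (60,50): rows(*push("blue",th,-1,.022),2)
f=grab_frame("wrist"); cv2.imwrite("pics/w3.png",f["frame"][:,:,::-1])
E
```

```text
t 3.82 p [ 0.4578 -0.1656  0.0763] F [ 0.1 -1.6 -0. ] q [-0.79 -0.44  2.4   0.65  0.91 -0.79] w -0.0
TCP ys,u,n mm [ 21.7 -87.3  -5.6] tool th 60.2 F ys,u,n [-1.6 -0.2  0.1] F tool [ 0.6  1.5 -0.1]
N 2 row [ 0.024 -0.06   0.024 -0.019 -0.036  0.03 ] tot mm [-1.5 -2.9  2.4] deg [ 0.2 -0.6  0.2]
N 2 row [ 0.019 -0.062  1.024 -0.06  -0.229  0.029] tot mm [ -3.9 -18.5   2.3] deg [ 0.2 -0.6 10.2]
```

View pics/w3.png

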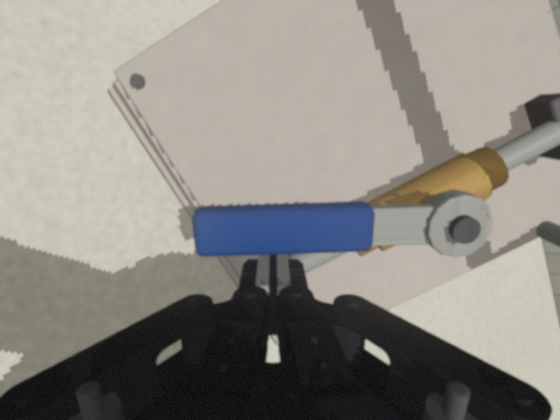

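The wrist view shows the sleeve at (285,228) turning with the fingers while the panel swings round, so the push works. I'll keep going.

>>> carry_out(moves=[[[0,0,1,-0.05,-0.2,0.03,-1],[0,0,1,-0.05,-0.2,0.03,-1],[0,0,1,-0.05,-0.2,0,-1],[0,0,1,-0.05,-0.2,0,-1],[0,0,1,-0.05,-0.2,0,-1],[0,0,1,-0.05,-0.2,0,-1],[0,0,0,0,0,0,-1]]])

```text
time: 4.45
tool_pos: [0.4694, -0.119, 0.0866]
tool_rot: [-0.173, 0.868, -0.394, 0.249]
contact_force: [-1.1, -1.3, 0.0]
gripper_width: 0.004
```

```bash
python3 - <<'E'
from h import *
s=show(); rel("blue",s)
for th in (30,20): rows(*push("blue",th,-1,.022),2)
f=grab_frame("wrist"); cv2.imwrite("pics/w4.png",f["frame"][:,:,::-1])
E
```

```text
t 4.45 p [ 0.4694 -0.119   0.0866] F [-1.1 -1.3  0. ] q [-0.66 -0.5   2.42  0.6   0.88 -0.12] w 0.0
TCP ys,u,n mm [ 65.3 -64.9  -8.8] tool th 30.3 F ys,u,n [-1.1 -1.1  0.8] F tool [ 0.4  1.5 -0.8]
N 2 row [-0.01  -0.044  0.033  0.012 -0.019 -0.009] tot mm [ 1.  -1.5 -0.8] deg [-0.1 -0.4  0.3]
N 2 row [-0.014 -0.044  1.033 -0.027 -0.214 -0.009] tot mm [ -1.4 -17.2  -0.7] deg [-0.1 -0.4 10.3]
```

View pics/w4.png

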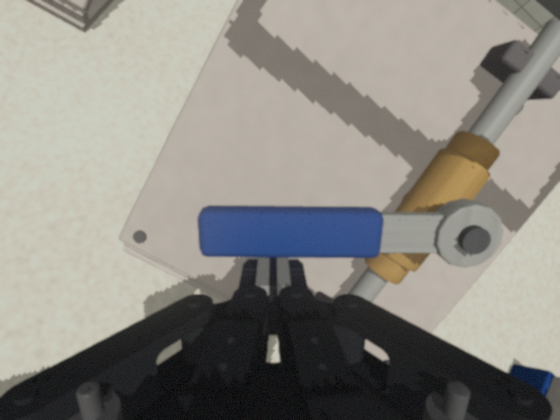

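The sleeve at (290,231) is still against the fingers, with the handle at about 30 degrees. The yellow stand's corner shows at (80,10).

>>> carry_out(moves=[[[0,0,1,-0.03,-0.2,0,-1],[0,0,1,-0.03,-0.2,0,-1],[0,0,1,-0.03,-0.2,0,-1],[0,0,1,-0.03,-0.2,0,-1],[0,0,0,0,0,0,-1]]])

```text
time: 4.92
tool_pos: [0.4873, -0.0974, 0.1006]
tool_rot: [-0.214, 0.787, -0.539, 0.213]
contact_force: [0.7, 0.5, -1.4]
gripper_width: -0.001
```

>>> carry_out(moves=[[[0,0,1,-0.03,-0.2,0,-1],[0,0,0.5,-0.02,-0.1,0,-1],[0,0,0,0,0,0,-1]]])

```text
time: 5.17
tool_pos: [0.4953, -0.092, 0.1063]
tool_rot: [-0.227, 0.75, -0.589, 0.198]
contact_force: [-1.7, 0.8, -3.2]
gripper_width: -0.0
```

```bash
python3 - <<'E'
from h import *
s=show(); rel("blue",s)
for th in (5,0): rows(*push("blue",th,-1,.022),2)
f=grab_frame("wrist"); cv2.imwrite("pics/w5.png",f["frame"][:,:,::-1])
E
```

```text
t 5.17 p [ 0.4953 -0.092   0.1063] F [-1.7  0.8 -3.2] q [-0.55 -0.49  2.37  0.54  0.85  0.5 ] w -0.0
TCP ys,u,n mm [ 86.9 -28.5 -10.1] tool th 2.9 F ys,u,n [ 1.1 -3.1 -1.8] F tool [-1.3  3.1  1.8]
N 2 row [-0.008 -0.01  -0.213  0.014  0.014 -0.027] tot mm [ 1.1  1.1 -2.1] deg [-0.1 -0.1 -2.1]
N 2 row [-0.008 -0.01   0.287 -0.011 -0.082 -0.027] tot mm [-0.8 -6.6 -2.1] deg [-0.1 -0.1  2.9]
```

View pics/w5.png

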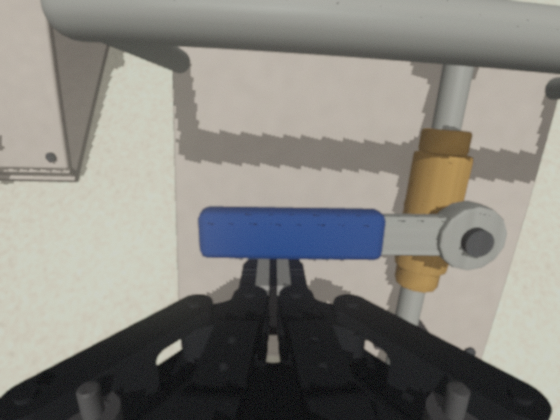

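The handle is nearly crosswise, almost parallel to the bar at row 30. I'll push in small steps until the force shows the stop.

>>> carry_out(moves=[[[0,0,0.3,0,-0.08,-0.02,-1],[0,0,0.3,0,-0.08,-0.02,-1],[0,0,0,0,0,0,-1]]])

```text
time: 5.47
tool_pos: [0.498, -0.0907, 0.1093]
tool_rot: [-0.231, 0.735, -0.609, 0.191]
contact_force: [-7.0, 0.6, -6.1]
gripper_width: -0.004
```

>>> carry_out(moves=[[[0,0,0,0,-0.05,0,-1],[0,0,0,0,0,0,-1]]])

```text
time: 5.63
tool_pos: [0.4982, -0.0906, 0.1092]
tool_rot: [-0.23, 0.736, -0.608, 0.189]
contact_force: [-18.6, -2.6, -2.7]
gripper_width: 0.002
```

```bash
python3 - <<'E'
from h import *
s=show(); rel("blue",s)
E
```

```text
t 5.63 p [ 0.4982 -0.0906  0.1092] F [-18.6  -2.6  -2.7] q [-0.54 -0.48  2.36  0.53  0.86  0.57] w 0.0
TCP ys,u,n mm [ 87.7 -24.4  -9.6] tool th -0.1 F ys,u,n [  0.9 -16.9   8.6] F tool [-0.9 17.  -8.5]
```

>>> carry_out(moves=[[[0,0,0,0,-0.03,0,-1],[0,0,0,0,0,0,-1],[0,0,0,0,0.15,0,-1],[0,0,0,0,0.3,0,-1],[0,0,0,0,0,0,-1]]])

```text
time: 6.05
tool_pos: [0.4877, -0.0942, 0.1033]
tool_rot: [-0.232, 0.733, -0.609, 0.194]
contact_force: [-0.6, 0.0, -0.3]
gripper_width: 0.001
```

```bash
python3 - <<'E'
from h import *
s=show(); rel("blue",s)
f=grab_frame("wrist"); cv2.imwrite("pics/w6.png",f["frame"][:,:,::-1])
P=cloud(f,s);p,ys,u,n=frame("blue");D=(P-p)@np.c_[ys,u,n]
hsv=cv2.cvtColor(f["frame"],cv2.COLOR_RGB2HSV);m=cv2.inRange(hsv,(105,130,30),(130,255,255))
c,a,l=comp(m)[0];q=D[l];q=q[np.isfinite(q[:,0])]
q=q[abs(q[:,2]-.007)<.004]; q2=q
print(c,a,q.mean(0).round(4),np.percentile(q,[2,98],axis=0).round(3))
e=[(x,np.mean(np.percentile(q[abs(q[:,0]-x)<.002][:,1],[3,97]))) for x in np.arange(.045,.112,.005)]
e=np.array(e);print("angle deg",np.degrees(np.arctan(-np.polyfit(e[:,0],e[:,1],1)[0])).round(2))
bar=D[(abs(D[...,2]-.048)<.006)&(abs(D[...,1]-.07)<.015)]
b=np.array([(x,np.median(bar[abs(bar[:,0]-x)<.004][:,1])) for x in np.arange(.03,.12,.01) if (abs(bar[:,0]-x)<.004).any()]);print("bar slope deg",np.degrees(np.arctan(-np.polyfit(b[:,0],b[:,1],1)[0])).round(2))
E
```

```text
t 6.05 p [ 0.4877 -0.0942  0.1033] F [-0.6  0.  -0.3] q [-0.57 -0.51  2.39  0.55  0.86  0.54] w 0.0
TCP ys,u,n mm [ 86.2 -36.8  -8. ] tool th -0.3 F ys,u,n [ 0.2 -0.6  0. ] F tool [-0.1  0.6 -0. ]
[298.73414023 205.27031163] 7188 [ 0.0747 -0.0018  0.0076] [[ 0.043 -0.012  0.006]
 [ 0.107  0.007  0.009]]
angle deg -0.37
bar slope deg -0.32
```

View pics/w6.png

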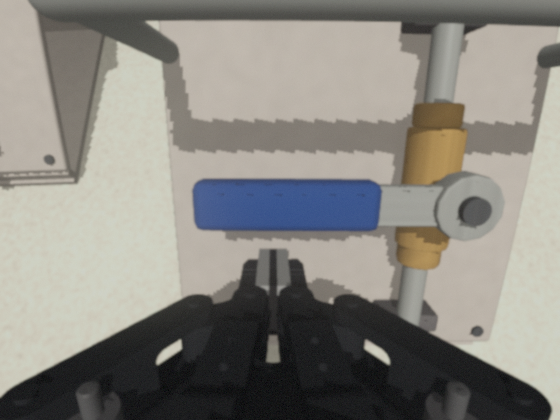

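The blue handle is parallel to the bar (-0.37 against -0.32 degrees) and its stop took the force, so it is shut. Now I back out square to the panel and go to yellow.

>>> carry_out(moves=[[[0,0,0,0,0.1,-0.7,-1],[0,0,0,0,0,-0.9,-1],[0,0,0,0,0,-0.9,-1],[0,0,0,0,0,-0.9,-1],[0,0,0,0,0,0,-1]]])

```text
time: 6.52
tool_pos: [0.4094, -0.1116, 0.2234]
tool_rot: [-0.232, 0.732, -0.607, 0.203]
contact_force: [0.3, -0.2, 1.6]
gripper_width: 0.002
```

```bash
python3 - <<'E'
from h import *
s=show(); rel("blue",s); rel("yellow",s)
pos,Rm=push("yellow",2,1,.028,depth=.006); p,ys,u,n=frame("yellow")
print(pos+.11*n)
for N in (6,8,10): rows(pos+.11*n,Rm,N)
E
```

```text
t 6.52 p [ 0.4094 -0.1116  0.2234] F [ 0.3 -0.2  1.6] q [-0.77 -0.93  2.42  0.51  1.29  0.56] w 0.0
TCP ys,u,n mm [ 83.9 -33.5 136.3] tool th 0.1 F ys,u,n [-0.2  1.1  1.1] F tool [ 0.2 -1.1 -1.1]
TCP ys,u,n mm [-238.9 -144.9  214.2] tool th -1.0 F ys,u,n [-0.2  1.1  1.1] F tool [ 0.2 -1.1 -1.1]
[0.53784916 0.25162179 0.23048063]
N 6 row [-0.029 -0.06  -0.099 -1.371 -0.71   0.441] tot mm [-333.9 -162.5  102.6] deg [-0.9 -1.8 -3. ]
N 8 row [-0.022 -0.045 -0.074 -1.027 -0.533  0.331] tot mm [-333.9 -162.5  102.6] deg [-0.9 -1.8 -3. ]
N 10 row [-0.017 -0.036 -0.059 -0.822 -0.427  0.265] tot mm [-333.9 -162.5  102.6] deg [-0.9 -1.8 -3. ]
```

>>> carry_out(moves=[[[0,0,0,-0.85,-0.3,0.1,-1],[0,0,-0.1,-0.85,-0.4,0.2,-1],[0,0,-0.1,-0.85,-0.4,0.3,-1],[0,0,-0.1,-0.85,-0.4,0.3,-1],[0,0,-0.1,-0.85,-0.4,0.3,-1],[0,-0.1,-0.1,-0.85,-0.4,0.3,-1],[0,-0.1,0,-0.8,-0.4,0.3,-1],[0,-0.1,0,-0.8,-0.4,0.3,-1]]])

```text
time: 7.18
tool_pos: [0.5017, 0.1873, 0.2144]
tool_rot: [-0.238, 0.749, -0.589, 0.189]
contact_force: [-0.0, -1.3, 0.9]
gripper_width: -0.005
```

```bash
python3 - <<'E'
from h import *
s=show(); rel("yellow",s)
pos,Rm=push("yellow",2,1,.028,depth=.006); p,ys,u,n=frame("yellow")
for N in (3,): rows(pos+.11*n,Rm,N)
E
```

```text
t 7.18 p [0.5017 0.1873 0.2144] F [-0.  -1.3  0.9] q [ 0.21 -0.57  2.24  0.01  0.85  1.54] w -0.0
TCP ys,u,n mm [ 33.7 -24.4 118.9] tool th 1.3 F ys,u,n [-1.3  0.2  0.9] F tool [ 1.3 -0.2 -0.9]
N 3 row [-0.026  0.041 -0.048 -0.448 -0.423  0.129] tot mm [-53.9 -50.5  15.8] deg [-0.4  0.6 -0.7]
```

>>> carry_out(moves=[[[0,0,0,-0.4,-0.35,0,-1],[0,0,0,-0.4,-0.35,0,-1],[0,0,0,-0.3,-0.3,0,-1],[0,0,0,0,0,0,-1]]])

```text
time: 7.52
tool_pos: [0.5243, 0.2375, 0.2391]
tool_rot: [-0.238, 0.749, -0.588, 0.19]
contact_force: [-0.0, -0.5, 0.2]
gripper_width: 0.002
```

```bash
python3 - <<'E'
from h import *
s=show(); rel("yellow",s)
pos,Rm=push("yellow",2,1,.028,depth=.006); p,ys,u,n=frame("yellow")
rows(pos+.11*n,Rm,2)
f=grab_frame("wrist"); cv2.imwrite("pics/w7.png",f["frame"][:,:,::-1])
P=cloud(f,s);D=(P-p)@np.c_[ys,u,n]
c,a,l=comp(masks(f)["yellow"])[0];q=D[l];q=q[np.isfinite(q[:,0])];q=q[abs(q[:,2]-.007)<.006]
print(c,a,q.mean(0).round(4),np.percentile(q,[2,98],axis=0).round(3))
e=np.array([(x,np.mean(np.percentile(q[abs(q[:,0]-x)<.002][:,1],[3,97]))) for x in np.arange(.045,.112,.005)]);print("angle deg",np.degrees(np.arctan(-np.polyfit(e[:,0],e[:,1],1)[0])).round(2), e[:,1].mean())
E
```

```text
t 7.52 p [0.5243 0.2375 0.2391] F [-0.  -0.5  0.2] q [ 0.32 -0.45  2.12 -0.07  0.86  1.68] w 0.0
TCP ys,u,n mm [ 78.   16.6 120.4] tool th 1.3 F ys,u,n [-0.5  0.   0.3] F tool [ 0.5 -0.  -0.3]
N 2 row [-0.048  0.066 -0.07  -0.132 -0.107  0.207] tot mm [-10.5  -8.5  16.6] deg [-0.5  0.7 -0.7]Traceback (most recent call last):
  File "<stdin>", line 7, in <module>
IndexError: list index out of range
```

View pics/w7.png

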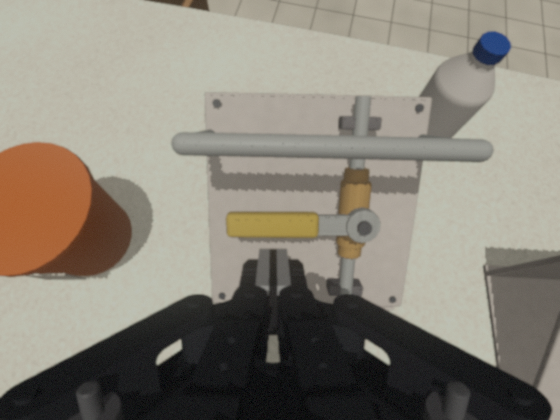

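The wrist view shows the yellow sleeve at (273,224), crosswise, with the bar at row 147. The colour mask missed the sleeve, so I'll loosen it.

```bash
python3 - <<'E'
from h import *
s=show(); p,ys,u,n=frame("yellow")
f=grab_frame("wrist"); hsv=cv2.cvtColor(f["frame"],cv2.COLOR_RGB2HSV); print(hsv[224,273])
P=cloud(f,s);D=(P-p)@np.c_[ys,u,n]
h0=hsv[224,273]; m=cv2.inRange(hsv,(int(h0[0])-3,110,60),(int(h0[0])+4,255,255))
c,a,l=comp(m)[0];q=D[l];q=q[np.isfinite(q[:,0])];q=q[abs(q[:,2]-.007)<.008]
print(c,a,q.mean(0).round(4),np.percentile(q,[2,98],axis=0).round(3))
e=np.array([(x,np.mean(np.percentile(q[abs(q[:,0]-x)<.002][:,1],[3,97]))) for x in np.arange(.045,.112,.005)]);print("angle deg",np.degrees(np.arctan(-np.polyfit(e[:,0],e[:,1],1)[0])).round(2), e[:,1].mean())
E
```

```text
t 7.57 p [0.5234 0.2361 0.2377] F [0.1 1.2 0.5] q [ 0.32 -0.46  2.12 -0.07  0.86  1.68] w 0.0
[ 23 140 168]
[270.86972647 222.42976356] 2157 [ 0.0786 -0.0021  0.007 ] [[ 0.042 -0.013  0.004]
 [ 0.115  0.007  0.009]]
angle deg 1.25 -0.0026800893785267283
```

>>> carry_out(moves=[[[0,0,0,-0.12,-0.12,0,-1],[0,0,0,-0.12,-0.12,0,-1],[0,0,0,0,0,0,-1]]])

```text
time: 7.87
tool_pos: [0.5286, 0.2458, 0.2425]
tool_rot: [-0.237, 0.748, -0.59, 0.189]
contact_force: [0.1, 0.6, 0.8]
gripper_width: 0.001
```

```bash
python3 - <<'E'
from h import *
s=show(); rel("yellow",s)
pos,Rm=push("yellow",2,1,.028,depth=.006)
rows(pos,Rm,4)
f=grab_frame("wrist"); cv2.imwrite("pics/w8.png",f["frame"][:,:,::-1])
E
```

```text
t 7.87 p [0.5286 0.2458 0.2425] F [0.1 0.6 0.8] q [ 0.34 -0.43  2.1  -0.08  0.86  1.71] w 0.0
TCP ys,u,n mm [ 85.2  23.4 119.7] tool th 1.1 F ys,u,n [0.6 0.7 0.5] F tool [-0.6 -0.7 -0.5]
N 4 row [-0.016  0.024 -0.045 -0.019 -0.008  0.786] tot mm [ -2.7  -1.  125.7] deg [-0.3  0.5 -0.9]
```

View pics/w8.png

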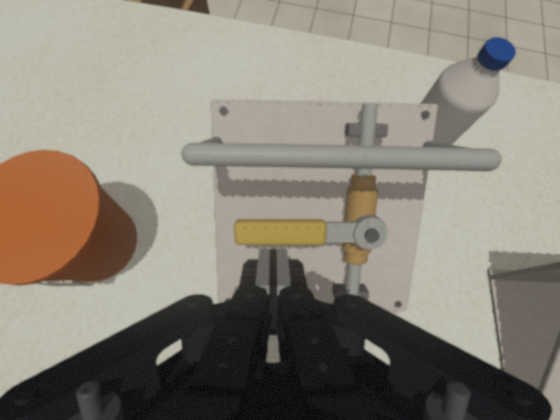

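The sleeve is now at (280,232), with bar and handle parallel. I'll shift 4 mm further upslope and descend part of the way to check the gap.

>>> carry_out(moves=[[[0,0,0,-0.06,-0.13,0.5,-1],[0,0,0,0,0,0.7,-1],[0,0,0,0,0,0.7,-1],[0,0,0,0,0,0.3,-1],[0,0,0,0,0,0,-1]]])

```text
time: 8.33
tool_pos: [0.58, 0.2593, 0.1681]
tool_rot: [-0.233, 0.749, -0.591, 0.187]
contact_force: [0.0, 0.7, -0.6]
gripper_width: 0.001
```

```bash
python3 - <<'E'
from h import *
s=show(); rel("yellow",s)
pos,Rm=push("yellow",1,1,.028,depth=.006)
rows(pos,Rm,2)
f=grab_frame("wrist"); cv2.imwrite("pics/w9.png",f["frame"][:,:,::-1])
E
```

```text
t 8.33 p [0.58   0.2593 0.1681] F [ 0.   0.7 -0.6] q [ 0.33 -0.21  2.05 -0.09  0.69  1.72] w 0.0
TCP ys,u,n mm [87.5 24.2 28.4] tool th 1.1 F ys,u,n [ 0.7 -0.2 -0.6] F tool [-0.7  0.2  0.6]
N 2 row [ 0.017  0.042  0.011 -0.009 -0.029  0.43 ] tot mm [-0.6 -2.4 34.4] deg [0.2 0.4 0.1]
```

View pics/w9.png

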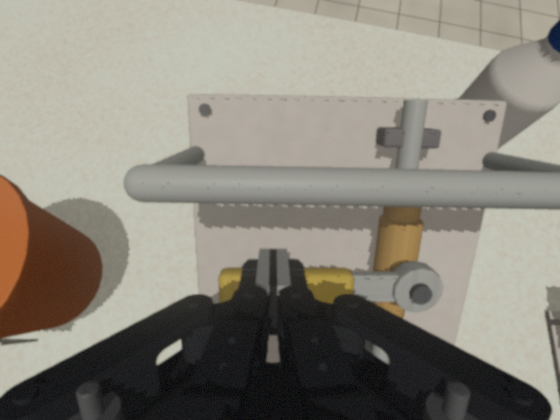

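The fingers at (272,250) sit between the bar (row 187) and the sleeve (rows 268 to 300). I'll add 4 mm of margin and lower fully.

>>> carry_out(moves=[[[0,0,0,0,-0.12,0,-1],[0,0,0,0,0,0.3,-1],[0,0,0,0,0,0.3,-1],[0,0,0,0,0,0,-1]]])

```text
time: 8.72
tool_pos: [0.5987, 0.2644, 0.1564]
tool_rot: [-0.236, 0.748, -0.59, 0.189]
contact_force: [-0.8, -0.5, -0.2]
gripper_width: 0.005
```

>>> carry_out(moves=[[[0,0,0,0,0,0.3,-1],[0,0,0,0,0,0,-1]]])

```text
time: 8.88
tool_pos: [0.6052, 0.266, 0.1466]
tool_rot: [-0.236, 0.748, -0.59, 0.189]
contact_force: [-0.2, -0.4, 0.4]
gripper_width: 0.001
```

```bash
python3 - <<'E'
from h import *
s=show(); rel("yellow",s)
rows(*push("yellow",1,1,.022,depth=.008),2)
rows(*push("yellow",31,1,.022,depth=.008),6)
f=grab_frame("wrist"); cv2.imwrite("pics/w10.png",f["frame"][:,:,::-1])
E
```

```text
t 8.88 p [0.6052 0.266  0.1466] F [-0.2 -0.4  0.4] q [ 0.33 -0.11  2.01 -0.1   0.63  1.72] w 0.0
TCP ys,u,n mm [88.8 33.2 -4.2] tool th 1.1 F ys,u,n [-0.4 -0.   0.5] F tool [ 0.4  0.  -0.5]
N 2 row [-0.024  0.048  0.013  0.002  0.16   0.046] tot mm [ 0.2 12.8  3.7] deg [-0.2  0.5  0.1]
N 6 row [-0.012  0.014 -0.996 -0.051  0.246  0.015] tot mm [ 0.8 59.7  3.5] deg [ -0.4   0.4 -29.9]
```

View pics/w10.png

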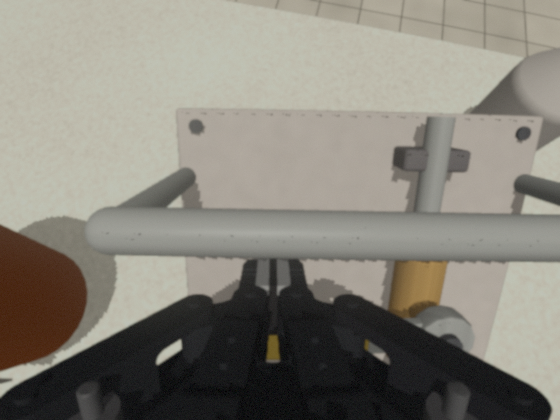

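The fingers are in behind the yellow handle, clear of the bar (row 232) above them. Now I push it open.

>>> carry_out(moves=[[[0,0,0,0,0.15,0.05,-1],[0,0,0,0,0.15,0.05,-1],[0,0,-1,-0.05,0.2,0,-1],[0,0,-1,-0.05,0.2,0,-1],[0,0,-1,-0.05,0.2,0,-1],[0,0,-1,-0.05,0.2,0,-1],[0,0,0,0,0,0,-1]]])

```text
time: 9.52
tool_pos: [0.5705, 0.2616, 0.1175]
tool_rot: [-0.2, 0.84, -0.45, 0.228]
contact_force: [1.3, -0.1, 1.2]
gripper_width: -0.001
```

```bash
python3 - <<'E'
from h import *
s=show(); rel("yellow",s)
rows(*push("yellow",20,1,.022,depth=.008),2)
rows(*push("yellow",50,1,.022,depth=.008),6)
f=grab_frame("wrist"); cv2.imwrite("pics/w11.png",f["frame"][:,:,::-1])
E
```

```text
t 9.52 p [0.5705 0.2616 0.1175] F [ 1.3 -0.1  1.2] q [ 0.34 -0.16  2.11 -0.12  0.58  1.4 ] w -0.0
TCP ys,u,n mm [ 91.8 -12.   -8. ] tool th 21.2 F ys,u,n [-0.4  1.7  0.3] F tool [ 1.  -1.5 -0.3]
N 2 row [-0.047  0.036  0.123  0.03  -0.023 -0.001] tot mm [ 2.4 -1.8 -0. ] deg [-0.5  0.4  1.2]
N 6 row [-0.018  0.008 -0.959 -0.03   0.188 -0.001] tot mm [ 2.2 45.1 -0.4] deg [ -0.6   0.2 -28.8]
```

View pics/w11.png

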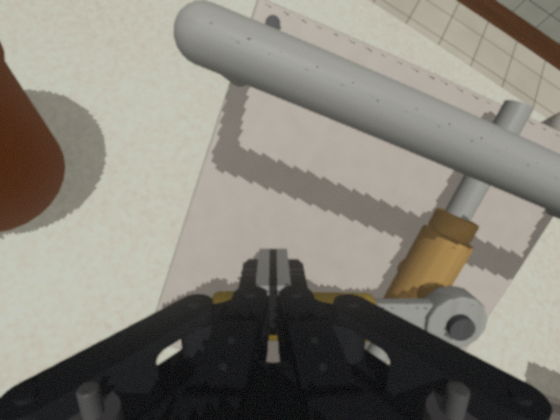

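The handle lever at (400,312) is turning with the fingers, and the sleeve is at (290,300). I'll keep going.

>>> carry_out(moves=[[[0,0,-1,-0.03,0.2,0,-1],[0,0,-1,-0.03,0.2,0,-1],[0,0,-1,-0.03,0.2,0,-1],[0,0,-1,-0.03,0.2,0,-1],[0,0,-1,-0.03,0.2,0,-1],[0,0,-1,-0.03,0.2,0,-1],[0,0,0,0,0,0,-1]]])

```text
time: 10.15
tool_pos: [0.5402, 0.2344, 0.0919]
tool_rot: [-0.134, 0.928, -0.219, 0.271]
contact_force: [-0.2, 0.7, 1.3]
gripper_width: 0.002
```

```bash
python3 - <<'E'
from h import *
s=show(); rel("yellow",s)
rows(*push("yellow",50,1,.022,depth=.008),2)
rows(*push("yellow",80,1,.022,depth=.008),6)
f=grab_frame("wrist"); cv2.imwrite("pics/w12.png",f["frame"][:,:,::-1])
E
```

```text
t 10.15 p [0.5402 0.2344 0.0919] F [-0.2  0.7  1.3] q [ 0.3  -0.22  2.21 -0.08  0.54  0.82] w 0.0
TCP ys,u,n mm [ 71.6 -55.7  -8.7] tool th 51.1 F ys,u,n [0.8 0.7 1.1] F tool [ 0.1 -1.  -1.1]
N 2 row [-0.055  0.016  0.108  0.009 -0.037 -0.009] tot mm [ 0.7 -3.  -0.7] deg [-0.5  0.2  1.1]
N 6 row [-0.019  0.    -0.964 -0.036  0.182 -0.004] tot mm [ 0.6 44.  -1.2] deg [ -0.6   0.  -28.9]
```

View pics/w12.png

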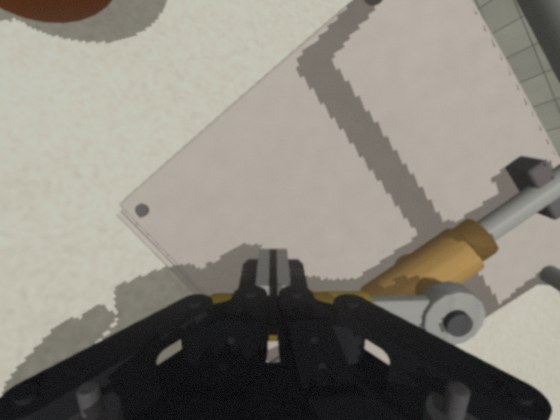

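The handle is at about 50 degrees, still square to the fingers.

>>> carry_out(moves=[[[0,0,-1,-0.04,0.19,0,-1],[0,0,-1,-0.04,0.19,0,-1],[0,0,-1,-0.04,0.19,0,-1],[0,0,-1,-0.04,0.19,0,-1],[0,0,-1,-0.04,0.19,0,-1],[0,0,-1,-0.04,0.19,0,-1],[0,0,0,0,0,0,-1]]])

```text
time: 10.78
tool_pos: [0.5263, 0.1939, 0.0759]
tool_rot: [-0.06, 0.953, 0.028, 0.297]
contact_force: [1.2, 1.1, 1.7]
gripper_width: 0.002
```

>>> carry_out(moves=[[[0,0,-0.5,-0.02,0.1,0,-1],[0,0,-0.5,-0.02,0.1,0,-1],[0,0,0,0,0,0,-1]]])

```text
time: 11.03
tool_pos: [0.5258, 0.1863, 0.0742]
tool_rot: [-0.047, 0.951, 0.069, 0.299]
contact_force: [-1.6, 3.0, 2.1]
gripper_width: -0.002
```

```bash
python3 - <<'E'
from h import *
s=show(); rel("yellow",s)
rows(*push("yellow",90,1,.022,depth=.008),2)
f=grab_frame("wrist"); cv2.imwrite("pics/w13.png",f["frame"][:,:,::-1])
E
```

```text
t 11.03 p [0.5258 0.1863 0.0742] F [-1.6  3.   2.1] q [ 0.2  -0.29  2.3   0.03  0.52  0.03] w -0.0
TCP ys,u,n mm [ 27.6 -85.7  -9.3] tool th 85.9 F ys,u,n [3.2 0.4 2.3] F tool [ 0.2 -3.3 -2.2]
N 2 row [-0.051 -0.024 -0.41  -0.025  0.072 -0.017] tot mm [-1.9  5.8 -1.4] deg [-0.5 -0.2 -4.1]
```

View pics/w13.png

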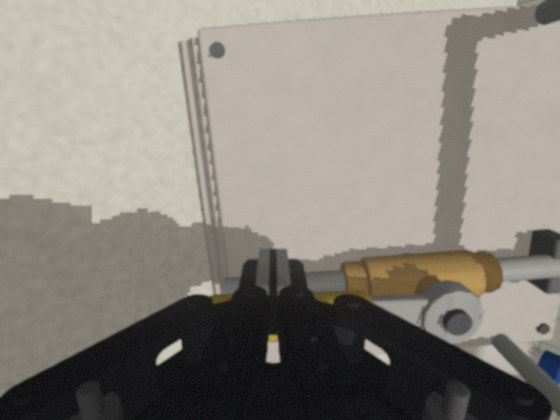

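The handle is almost in line with the pipe (row 270), so I'll press on in small steps to the stop.

>>> carry_out(moves=[[[0,0,-0.4,0,0.08,0,-1],[0,0,-0.4,0,0.06,0,-1],[0,0,0,0,0,0,-1]]])

```text
time: 11.33
tool_pos: [0.5257, 0.1818, 0.0732]
tool_rot: [-0.038, 0.948, 0.102, 0.3]
contact_force: [-4.7, 8.3, 3.7]
gripper_width: 0.002
```

>>> carry_out(moves=[[[0,0,0,0,0.05,0,-1],[0,0,0,0,0,0,-1]]])

```text
time: 11.5
tool_pos: [0.5257, 0.1816, 0.0733]
tool_rot: [-0.039, 0.948, 0.101, 0.299]
contact_force: [-4.5, 19.7, 1.9]
gripper_width: 0.0
```

```bash
python3 - <<'E'
from h import *
s=show(); rel("yellow",s)
E
```

```text
t 11.5 p [0.5257 0.1816 0.0733] F [-4.5 19.7  1.9] q [ 0.18 -0.29  2.3   0.06  0.52 -0.07] w 0.0
TCP ys,u,n mm [ 23.  -87.1  -9.5] tool th 89.7 F ys,u,n [20.2  0.9  1.7] F tool [  0.8 -20.2  -1.4]
```

>>> carry_out(moves=[[[0,0,0,0,0.03,0,-1],[0,0,0,0,0,0,-1],[0,0,0,0,-0.2,0,-1],[0,0,0,0,-0.3,0,-1],[0,0,0,0,0,-0.7,-1],[0,0,0,0,0,-0.9,-1],[0,0,0,0,0,-0.9,-1],[0,0,0,0,0,-0.7,-1]]])

```text
time: 12.17
tool_pos: [0.4495, 0.18, 0.179]
tool_rot: [-0.036, 0.948, 0.102, 0.3]
contact_force: [0.6, -0.1, -0.1]
gripper_width: 0.006
```

>>> carry_out(moves=[[[0,0,0,0,-0.3,-0.8,-1],[0,0,0,0,-0.5,-0.8,-1],[0,0,0,0,-0.5,0,-1],[0,0,0,0,0,0,-1]]])

```text
time: 12.5
tool_pos: [0.403, 0.225, 0.2341]
tool_rot: [-0.038, 0.947, 0.103, 0.303]
contact_force: [1.0, 0.5, -0.9]
gripper_width: 0.001
```

```bash
python3 - <<'E'
from h import *
s=show(); rel("yellow",s)
for nme in ("wrist","top","scene"):
    f=grab_frame(nme); cv2.imwrite(f"pics/end_{nme}.png",f["frame"][:,:,::-1])
    P=cloud(f,s); hsv=cv2.cvtColor(f["frame"],cv2.COLOR_RGB2HSV)
    for k,m in (("blue",cv2.inRange(hsv,(105,130,30),(130,255,255))),("yellow",cv2.inRange(hsv,(20,110,60),(35,255,255)))):
        p,ys,u,n=frame(k);D=(P-p)@np.c_[ys,u,n]
        g=(m>0)&(abs(D[...,2]-.007)<.006)&(np.hypot(D[...,0],D[...,1])<.14); q=D[g]
        if len(q)<40: continue
        ctr=q.mean(0); w,V=np.linalg.eigh(np.cov(q[:,:2].T)); d=V[:,1]*np.sign(V[:,1]@ctr[:2])
        print(nme,k,len(q),ctr.round(4),"angle deg",np.degrees(np.arctan2(-d[1],d[0])).round(1))
E
```

```text
t 12.5 p [0.403  0.225  0.2341] F [ 1.   0.5 -0.9] q [ 0.41 -0.83  2.35 -0.12  1.01  0.23] w 0.0
TCP ys,u,n mm [ 91.4 -85.6 185.8] tool th 90.1 F ys,u,n [ 0.2  0.4 -1.4] F tool [ 0.4 -0.2  1.4]
wrist yellow 252 [ 0.0072 -0.0636  0.0059] angle deg 85.1
top blue 194 [0.0799 0.0007 0.0069] angle deg -1.7
top yellow 174 [-0.0001 -0.0769  0.0073] angle deg 90.8
scene yellow 87 [-0.0032 -0.0744  0.0075] angle deg 89.2
```

View pics/end_wrist.png

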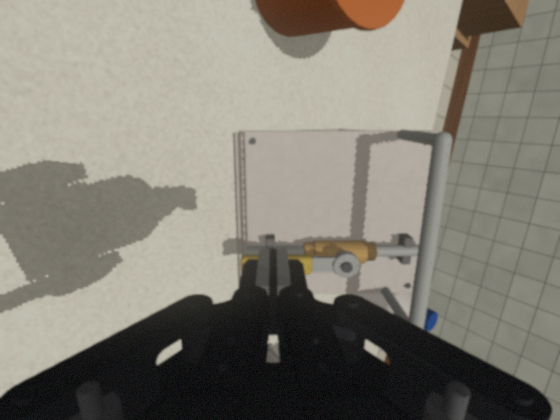

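View pics/end_top.png

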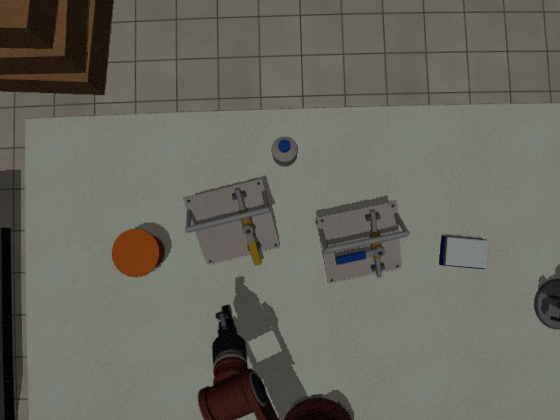

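The top view shows blue crosswise at (350,258) and yellow in line at (255,250). The tub, bottle and tip box are at the same pixels as at the start, and the arm is clear. I'm handing the job in.

>>> carry_out(moves=[[[0,0,0,0,0,0,-1],[0,0,0,0,0,0,-1],[0,0,0,0,0,0,-1]]])

```text
time: 12.9
tool_pos: [0.4036, 0.2218, 0.2293]
tool_rot: [-0.035, 0.948, 0.103, 0.299]
contact_force: [-0.9, 0.3, 0.1]
gripper_width: -0.001
```

```bash
python3 - <<'E'
from h import *
s=show(); print(abs(s["joint_vel"]).max())
from plant import ticket
print(ticket.job_done())
E
```

```text
t 12.9 p [0.4036 0.2218 0.2293] F [-0.9  0.3  0.1] q [ 0.4  -0.83  2.35 -0.12  1.01  0.22] w -0.0
0.004511747648508192
the job is handed in; nothing more can be done
None
```

The nitrogen is changed over: I shut the blue valve first and then opened the yellow one, so the two were never open together. I pushed each handle round with the shut fingers until the force rose with no further movement (17 N on blue, 20 N on yellow). I then backed the arm well clear and handed in at about 13 s.

**Handle angles**
- **Blue:** right after the push, the close-up wrist view had the handle parallel to its guard bar to within 0.1 degree. The final top view, which is coarser, read -1.7 degrees, and I put that down to measuring noise.
- **Yellow:** the final top view read 90.8 degrees and the scene view 89.2. The wrist view read 85.1, but the fingers partly hid the sleeve there, so I did not rely on it.

**Surroundings:** the tub, bottle and tip box look unmoved in the top view, compared by eye with the first picture. The contact force at the end was about zero.

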